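# Stow the press-mould kit in its fitted tray

### The arm

A 7-joint arm with a two-finger parallel gripper is mounted at the origin on a cart in front of the work surface, level with it; the furniture and walls round the work are solid. World frame = base frame: x ahead of the robot, y to its left, z up, the work surface at z = 0. Lengths are in m, angles in rad, forces in N, time in s.
With the tool pointing down it reaches from about 0.4 to 0.9 m from the base axis. Payload 5.5 kg.
Tool frame: the origin (TCP) lies midway between the tips of the shut fingers; the grasp point (between the pads) lies ctrl.tcp_to_grasp behind it (ctrl.tcp_to_grasp is the distance from the TCP to the grasp point, in m); z points along the fingers, y is the line along which they close (so a half turn about z gives the same grasp; the last joint's range is limited). The gripper opens to 92 mm and grips with 3 to 60 N. Pads are 19 mm wide; open, the fingers measure 130 mm over their backs; the gripper's body (75 mm by 190 mm) begins 47 mm behind the grasp point.
Start: joints at [-1.008, 0.501, -0.427, 1.55, 0.221, 1.138, -0.21], TCP at [0.192, 0.621, 0.2] pointing down, gripper open.
Joint ranges: [-2.88, 2.88], [-0.31, 2.03], [-1.54, 1.56], [0.2, 2.42], [-1.41, 4.55], [0.19, 2.02], [-2.57, 2.57]. Speed limits (rad/s): [2.57, 2.57, 3.14, 3.14, 3.14, 3.14, 3.14].

### API

Orientations are given as a 3x3 rotation matrix whose columns are the frame's x, y, z axes.
In Python, from workcell import ctrl, cams, close_job gives the robot as it stands.
- The arm moves only by the shell command python3 -m pendant 'ROWS' [OPENING]. ROWS is JSON, a list of rows, each a list of 2 entries, a list of its own where there are three numbers: the shift along the tool's x, y, z normalised to -1 to 1, where 1 is 500 mm, then the turn about the tool's z normalised to -1 to 1, where 1 is 0.5 rad. In form: [[[dx, dy, dz], roll], ...]. A call has exactly 5 rows; each row is the pose to reach, as a shift and turn from the pose commanded when the call began, along the tool's axes at that moment; what a row does not reach only later rows make up. A row lasts 1/8 s, in which the tool goes at most 62.5 mm and 10.7 degrees, less where a joint would pass 70% of its speed; a pose out of reach is approached as far as the arm can. A call with a number of a shift or a turn outside -1 to 1 is refused whole. A call with a gripper value outside its range is refused whole. OPENING is the opening, from 0 (shut) to 1 (fully open), set as the call begins (- or left out, the last holds). The fingers move at their own pace and stop on an object; the grip force is fixed at half the most. Time passes only in rows, so rows that repeat a pose let the fingers close, or fill a call up. It gives the time, the measured TCP pose, the force, the opening and the grip force at its end, in the units of the state.
- ctrl.get_obs(): the state, without advancing time (a new reading comes with each control period).
- cams.read_camera(name): name is "side" or "top" or "wrist"; returns the picture (400x640x3 uint8, red, green, blue); there is no depth.
- cams.get_calibration(name): a dict with "fx", "fy", "cx", "cy" (pixels), "distortion" ([k1, k2, p1, p2, k3] as OpenCV has them; the pictures are not rectified), "R" (3x3) and "t" (3): a world point X has camera coordinates R X + t; the wrist camera has in their place "T_tool_cam" (4x4, takes a point from camera to tool coordinates, whose origin is the TCP and whose axes are the flange's). Camera axes: x right, y down, z forward; pixel columns grow to the right and rows downward; lengths in m; the calibration is good to about 2 mm. A picture is of the moment at which its call begins: read the wrist's pose just before it. get_calibration takes no time and is no camera call.
- close_job(): hands the job in; it is judged then, once.
Trained networks look in the newest picture that a camera, given by its name, has taken for a name from the list of things; names that differ only in an ending like _2 or _b are one class to them, and where a whole thing is asked for, a point or a joint stands for the part that bears it (a point fixed in the world has none). Each returns a list of dicts, best first, with "confidence" (0 to 1); they miss things now and then, are a little off and sometimes report something else, mostly with a low value. They report only what shows in the picture. A call takes as long as a camera call. They do not tell look-alikes from the thing itself.
- cams.boxes_of(label, camera): "at" ([x, y, z] in m, in world coordinates, good to about 4 mm: the middle of the surface that is visible of it).
- cams.regions_of(label, camera): "mask" (400x640 bool, what is visible of it).
- cams.place_of(label, camera): "at" ([x, y, z] in m, in world coordinates, good to about 4 mm: a listed point, or the origin of a listed thing).
The state is a dict: "time": time; "joints": joint angles; "qd": joint speeds; "joint_efforts": joint torques, N m; "tcp_pos": TCP position; "eef_rot": TCP orientation; "force": force on the tool from outside, world axes, zero at the start; "moment": the same for the moment, N m; "grip_width": opening from 0.0 (shut) to 1.0 (fully open); "grip_force": force on a finger pad.
Only numpy, scipy, OpenCV 4.12 (cv2) and the standard library are available. Lean on these libraries where they do the work, as an engineer would, in place of code of your own. Each camera call takes 0.05 s, during which the arm holds its last target. There are 200 camera calls.

### The job

Put the glass-pressing kit back in its fitted tray: the fluted mould upright in the large round well, the graphite block flat in the oblong pocket, and the press mould, funnel mouth up, in the small round well. Once the press mould is seated and let go, drop the thin plunger, knob up, down its funnel mouth so that it is fully home in the bore. The plain brass mould, the thick plunger and the cork block belong to another kit: leave them where they stand.

Things in the scene. Friction and masses are not known exactly. Their poses are not given: they have to be found in the camera images.
- press_mould: press mould of the kit, loose, upright: dark turned iron cylinder, 44 mm across, 52 mm high, 0.3 kg, a fine groove round it. Its mouth is a bright polished funnel, 37 mm wide at the rim, narrowing over 22 mm to a bore 21.5 mm wide that goes on 26 mm deeper to a closed floor 4 mm above the underside. Origin: centre of the underside; z: up along its axis
- plunger: thin plunger of the kit, loose, stands upright: dark steel pin, 72 mm high, 0.12 kg, with a round shank 18 mm across and a knob 24 mm across on top (59 to 72 mm above the foot). Home in the bore, its foot rests on the bore's floor and its knob's top stands 24 mm above the press mould's rim. Origin: centre of the foot; z: up towards the knob
- fluted_mould: fluted brass mould of the kit, loose, stands upright: ribbed body 52 mm across with a wider rim 60 mm across in the top 6 mm, 57 mm high, dark hole in the top, 0.42 kg. Origin: centre of the underside; z: up
- graphite_block: graphite block of the kit, loose, lies flat: plain black block 50 x 70 x 22 mm (x, y, z), 0.13 kg. Origin: centre of the underside; y: along its 70 mm side; z: up
- insert_large_round: one of three light wooden blocks, 104 x 104 x 30 mm, in a row in the long wooden tray (tray floor 8 mm, rim 26 mm, block tops 38 mm above the worktop). This one has the large round well, 70 mm wide, 20 mm deep, in its middle, for the fluted mould. Fixed. Origin: centre of the block's underside (well floor at z = 10 mm, top at 30 mm); y: along the row
- insert_small_round: insert block like the others, with the small round well, 58 mm wide and 20 mm deep, in its middle; for the press mould. Fixed during the job. Origin: centre of the block's underside (well floor at z = 10 mm, top at z = 30 mm); y: along the row
- insert_oblong: insert block like the others, with an oblong pocket 64 x 84 mm (x, y), 12 mm deep, in its middle; for the graphite block. Fixed during the job. Origin: centre of the block's underside (pocket floor at z = 18 mm, top at z = 30 mm); y: along the row and along the pocket's long side
- plain_mould: plain brass mould, loose, not of this kit: smooth brass cylinder 42 mm across, 39 mm high, dark hole in the top; must stay where it is. Origin: centre of the underside
- thick_plunger: thick plunger, loose, not of this kit: the thin plunger's shape and height (72 mm), but shank 32 mm and knob 38 mm across, too thick for the bore; must stay where it is. Origin: centre of the foot
- cork_block: cork block, loose, not of this kit: brown, 45 x 60 x 35 mm; must stay where it is. Origin: centre of the underside
Mind the look-alikes: they are no part of the job. Leave any orange or red look-alike of the fluted_mould alone.

How it is judged:
By the outcome, as a careful person would: the job done as asked, in the order asked, and still so for the second after the job is handed in, with the robot touching nothing.
It also fails if it takes over 128 s, if anything falls off the work surface, if the arm or the gripper's body presses on something with over 40 N, if the wrist force passes 120 N, or if a joint passes its speed limit or range.

## Working session

There is one attempt and no reset: what is moved stays moved. The work goes in short steps, Python scripts to look and compute and a shell command to move; the robot and the scene stay as the last step left them, time stands still between calls to the robot, and variables do not carry over. Pictures are saved under pics/ and viewed, at most 14 in all, crops included, and the job is handed in when it is done.

```bash
mkdir -p pics; cat > h.py <<'E'
import numpy as np,cv2
from workcell import ctrl,cams,close_job
def save(a,n): cv2.imwrite('pics/'+n,cv2.cvtColor(a,cv2.COLOR_RGB2BGR))
def ray(name,px,z):
    c=cams.get_calibration(name);K=np.array([[c['fx'],0,c['cx']],[0,c['fy'],c['cy']],[0,0,1]])
    if 'R' in c: R=np.array(c['R']);t=np.array(c['t'])
    else:
        o=ctrl.get_obs();T=np.eye(4);T[:3,:3]=o['eef_rot'];T[:3,3]=o['tcp_pos'];M=np.linalg.inv(T@np.array(c['T_tool_cam']));R=M[:3,:3];t=M[:3,3]
    u=cv2.undistortPoints(np.array([[px]],float),K,np.array(c['distortion'],float))[0,0]
    d=R.T@np.array([u[0],u[1],1]);C=-R.T@t
    return C+d*(z-C[2])/d[2]
def delta(x,y,z=None,yaw=None):
    o=ctrl.get_obs();R=np.array(o['eef_rot']);p=np.array(o['tcp_pos'])
    d=np.array([x,y,p[2] if z is None else z])-p
    print('rows units',np.round(R.T@d/0.5,4),'tcp',p.round(4),'tooly yaw deg',np.degrees(np.arctan2(R[1,1],R[0,1])).round(2))
E
python3 - <<'E'
from h import *
print(ctrl.tcp_to_grasp); o=ctrl.get_obs();print(o)
for n in('top','side'):
    a=cams.read_camera(n);save(a,n+'0.png')
    for l in['press_mould','plunger','fluted_mould','graphite_block','insert_large_round','insert_small_round','insert_oblong','plain_mould','thick_plunger','cork_block']:
        print(n,l,[(np.round(r['at'],3).tolist(),round(r['confidence'],2)) for r in cams.place_of(l,n)][:4])
E
```

```text
0.0188
{'time': 0.0, 'joints': array([-1.00780221,  0.50186211, -0.42677306,  1.55142423,  0.22081801,
        1.13828675, -0.21029904]), 'qd': array([ 3.97603170e-04,  3.39827029e-04,  2.55350075e-03,  3.86191957e-05,
       -1.01981672e-03,  2.59171501e-04,  1.03603998e-03]), 'joint_efforts': array([ 4.57886836e-04, -5.66580391e+01, -5.81630588e+00, -2.79109776e+01,
       -6.88588363e-02,  3.09327466e-02,  1.76750682e-04]), 'tcp_pos': array([0.19179904, 0.62028726, 0.19847858]), 'eef_rot': array([[-9.55409799e-01,  2.95282467e-01, -6.16300759e-04],
       [ 2.95283106e-01,  9.55408065e-01, -1.82095271e-03],
       [ 5.11233084e-05, -1.92173926e-03, -9.99998152e-01]]), 'force': array([ 0.29840204, -0.09713601, -0.04029645]), 'moment': array([-0.01125627, -0.01028348, -0.00448713]), 'grip_force': 0.0, 'grip_width': 0.9987891397886322}
top press_mould [([0.56, -0.372, -0.002], 0.71), ([0.436, -0.041, 0.0], 0.53)]
top plunger [([0.55, -0.029, 0.001], 0.57), ([0.442, -0.136, -0.001], 0.52)]
top fluted_mould [([0.554, -0.261, 0.001], 0.76), ([0.555, -0.486, -0.005], 0.65), ([0.518, -0.6
[... 280 characters left out ...]
.008], 0.68), ([0.439, -0.04, -0.002], 0.63)]
top plain_mould [([0.559, -0.374, 0.001], 0.63)]
top thick_plunger [([0.429, -0.261, 0.001], 0.51)]
top cork_block [([0.444, -0.141, 0.001], 0.64)]
side press_mould [([0.435, -0.04, 0.002], 0.52)]
side plunger [([0.552, -0.029, -0.001], 0.47)]
side fluted_mould [([0.519, -0.607, 0.0], 0.78), ([0.555, -0.487, 0.001], 0.71)]
side graphite_block []
side insert_large_round [([0.506, 0.34, 0.007], 0.85)]
side insert_small_round [([0.546, 0.137, 0.006], 0.57)]
side insert_oblong [([0.529, 0.239, 0.011], 0.81)]
side plain_mould [([0.56, -0.377, 0.003], 0.61)]
side thick_plunger [([0.435, -0.26, 0.0], 0.5)]
side cork_block [([0.438, -0.142, -0.0], 0.65)]
```

View pics/top0.png

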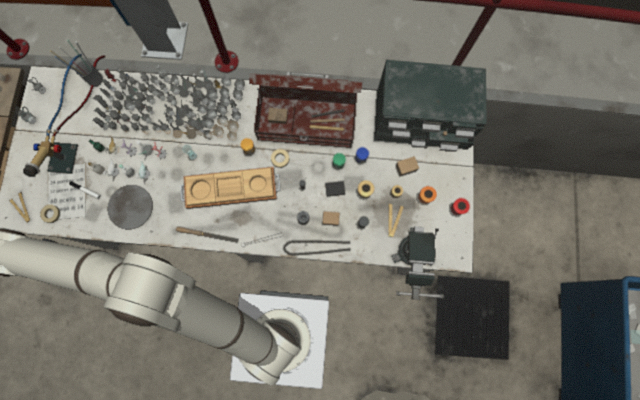

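View pics/side0.png

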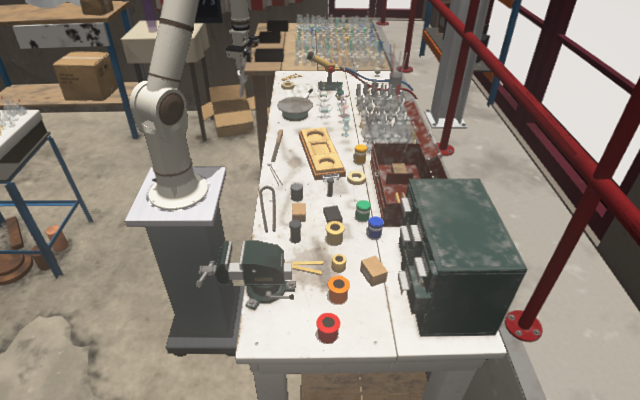

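Top picture: tray at (230,187), with its large well at (201,190), pocket at (230,186) and small well at (259,184).

Candidates:
- Press mould: the dark cylinder at (304,218).
- Plunger: the thin one at (302,184). The thick one at (363,222) is a look-alike.
- Fluted mould: brass at (366,188), with a wide rim. Small plain brass is at (397,190), orange at (428,195) and red at (460,206); yellow, green and blue jars are also about.
- Graphite block: black, at (335,188).

I'll confirm these in a crop.

```bash
python3 - <<'E'
from h import *
t=cv2.imread('pics/top0.png')[165:240,170:420];s=cv2.imread('pics/side0.png')[165:275,270:400]
t=cv2.resize(t,(750,225),interpolation=cv2.INTER_CUBIC);s=cv2.resize(s,(425,360),interpolation=cv2.INTER_CUBIC)
c=np.zeros((590,750,3),np.uint8);c[:225]=t;c[228:588,:425]=s;cv2.imwrite('pics/crop0.png',c)
# mask based geometry
for l in['graphite_block','fluted_mould','press_mould','plunger']:
    for r in cams.regions_of(l,'top')[:3]:
        m=r['mask'];ys,xs=np.nonzero(m);print(l,round(r['confidence'],2),xs.mean().round(1),ys.mean().round(1),m.sum())
# tray outline
for px in[(183,180),(274,168),(278,197),(187,207)]: print(ray('top',px,0.026).round(4))
for n in['top']:
  print(np.round(-np.array(cams.get_calibration(n)['R']).T@np.array(cams.get_calibration(n)['t']),2))
print(cams.get_calibration('wrist')['T_tool_cam'])
E
```

```text
graphite_block 0.69 335.6 188.2 321
fluted_mould 0.72 426.3 194.5 258
fluted_mould 0.57 365.4 188.9 245
fluted_mould 0.49 459.5 206.6 231
press_mould 0.72 200.2 189.5 835
press_mould 0.33 365.6 188.3 193
plunger 0.68 330.8 217.8 213
plunger 0.57 302.7 183.8 44
[0.5373 0.4104 0.026 ]
[0.6111 0.08   0.026 ]
[0.5029 0.054  0.026 ]
[0.4378 0.3808 0.026 ]
[ 0.16 -0.11  1.59]
[[ 6.33407304e-04 -9.52157143e-01 -3.05608204e-01  8.47012037e-02]
 [ 9.99999677e-01  4.51665682e-04  6.65395729e-04 -1.74988989e-03]
 [-4.95528558e-04 -3.05608526e-01  9.52157121e-01 -1.85694826e-01]
 [ 0.00000000e+00  0.00000000e+00  0.00000000e+00  1.00000000e+00]]
```

View pics/crop0.png

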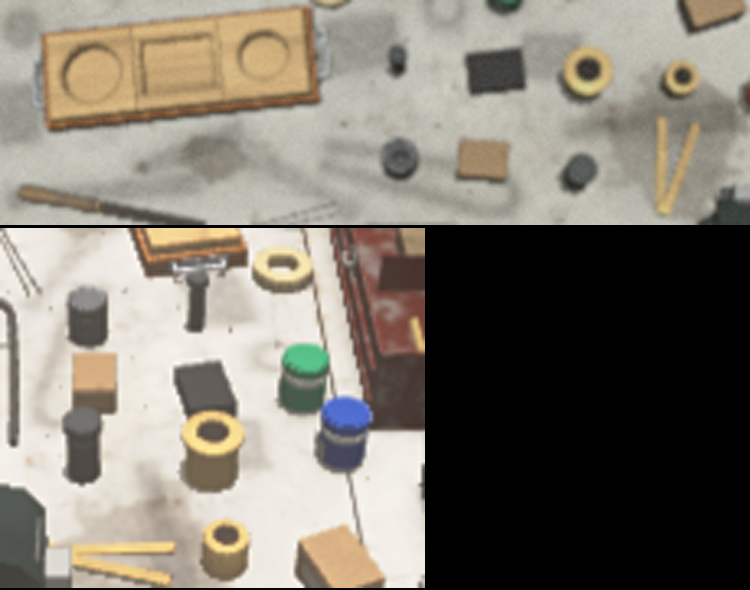

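The crop confirms the brass fluted mould with the dark hole at (366,188), the thin plunger at (302,184), the press mould with its open mouth at (304,218), and the graphite block at (335,188). I'll move towards the fluted mould now.

```bash
python3 -m pendant '[[[-0.12,-0.06,-0.04],0.3],[[-0.24,-0.12,-0.08],0.6],[[-0.36,-0.18,-0.1],0.9],[[-0.48,-0.24,-0.1],1],[[-0.6,-0.3,-0.1],1]]' 1
python3 - <<'E'
from h import *
delta(0.52,-0.12,0.22)
# graphite yaw from the top picture
cams.read_camera('top')
for r in cams.regions_of('graphite_block','top')[:1]:
    c=max(cv2.findContours(r['mask'].astype(np.uint8),0,1)[0],key=cv2.contourArea)
    p=np.array([ray('top',q[0],0.022)[:2] for q in c],np.float32);print(cv2.minAreaRect(p*1000))
E
```

```text
time: 1.92
tcp_pos: [0.4147, 0.408, 0.25]
eef_rot: [[-0.697, 0.717, 0.001], [0.717, 0.697, 0.001], [-0.0, 0.002, -1.0]]
force: [0.6, 0.1, 0.2]
grip_width: 0.998
grip_force: 0.0
rows units [-0.9044 -0.5846  0.0591] tcp [0.4147 0.408  0.25  ] tooly yaw deg 44.16
((554.8067626953125, -151.98915100097656), (50.87401580810547, 69.26701354980469), 11.378396987915039)
```

```bash
python3 -m pendant '[[[-0.1,-0.06,0],0.3],[[-0.2,-0.12,0],0.6],[[-0.3,-0.18,0],0.9],[[-0.4,-0.25,0],1],[[-0.5,-0.31,0],1]]'
python3 - <<'E'
from h import *
delta(0.555,-0.26,0.22)
E
```

```text
time: 2.65
tcp_pos: [0.4763, 0.1202, 0.2495]
eef_rot: [[-0.267, 0.964, 0.001], [0.964, 0.267, 0.0], [0.0, 0.001, -1.0]]
force: [0.1, -0.3, 0.0]
grip_width: 1.0
grip_force: 0.0
rows units [-0.7749 -0.0517  0.059 ] tcp [0.4763 0.1202 0.2495] tooly yaw deg 15.51
```

```bash
python3 -m pendant '[[[-0.12,-0.01,0.01],0.14],[[-0.24,-0.02,0.02],0.14],[[-0.36,-0.03,0.03],0.14],[[-0.47,-0.04,0.04],0.14],[[-0.58,-0.05,0.06],0.14]]'
python3 - <<'E'
from h import *
import time
delta(0.555,-0.26,0.22)
save(cams.read_camera('wrist'),'w1.png')
for l in['fluted_mould','graphite_block','plunger','press_mould']:
    print(l,[(np.round(r['at'],4).tolist(),round(r['confidence'],2)) for r in cams.place_of(l,'wrist')][:4])
for r in cams.regions_of('graphite_block','wrist')[:1]:
    c=max(cv2.findContours(r['mask'].astype(np.uint8),0,1)[0],key=cv2.contourArea)
    p=np.array([ray('wrist',q[0],0.022)[:2] for q in c],np.float32);print(cv2.minAreaRect(p*1000))
E
```

```text
time: 3.28
tcp_pos: [0.5306, -0.1656, 0.2196]
eef_rot: [[-0.2, 0.98, 0.002], [0.98, 0.2, -0.0], [-0.0, 0.002, -1.0]]
force: [1.5, 0.4, -0.7]
grip_width: 0.998
grip_force: 0.0
rows units [-0.1947  0.0101 -0.0007] tcp [ 0.5306 -0.1656  0.2196] tooly yaw deg 11.54
fluted_mould [([0.5559, -0.2613, -0.0024], 0.98), ([0.5519, -0.4849, -0.0023], 0.63)]
graphite_block [([0.5582, -0.1501, -0.0029], 0.86)]
plunger [([0.5523, -0.0298, 0.0002], 0.85)]
press_mould [([0.4333, -0.0412, -0.0037], 0.84)]
((551.5939331054688, -146.79409790039062), (49.6703987121582, 68.71304321289062), 11.714329719543457)
```

View pics/w1.png

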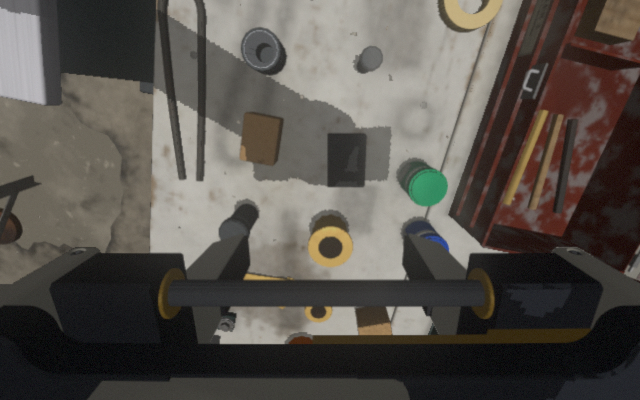

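The fluted brass mould is at (330,245), the graphite at (347,160), the thin plunger at (371,58) and the press mould at (263,50). Next I'll centre over the fluted mould.

```bash
python3 -m pendant '[[[-0.1,0.005,0],0],[[-0.19,0.01,0],0],[[-0.19,0.01,0],0],[[-0.19,0.01,0],0],[[-0.19,0.01,0],0]]'
python3 - <<'E'
from h import *
save(cams.read_camera('wrist'),'w2.png')
P=[r['at'] for r in cams.place_of('fluted_mould','wrist')][:2];print(np.round(P,4))
delta(P[0][0],P[0][1],0.023)
r=cams.regions_of('fluted_mould','wrist')[0]['mask'];ys,xs=np.nonzero(r);print(xs.min(),xs.max(),ys.min(),ys.max())
E
```

```text
time: 4.2
tcp_pos: [0.5541, -0.2537, 0.2193]
eef_rot: [[-0.203, 0.979, 0.0], [0.979, 0.203, 0.001], [0.001, 0.0, -1.0]]
force: [0.4, 0.2, -0.5]
grip_width: 1.001
grip_force: 0.0
[[ 0.5571 -0.2616 -0.0044]
 [ 0.5558 -0.4858 -0.0032]]
rows units [-0.0154  0.003   0.3927] tcp [ 0.554  -0.2545  0.2194] tooly yaw deg 11.66
302 350 152 202
```

View pics/w2.png

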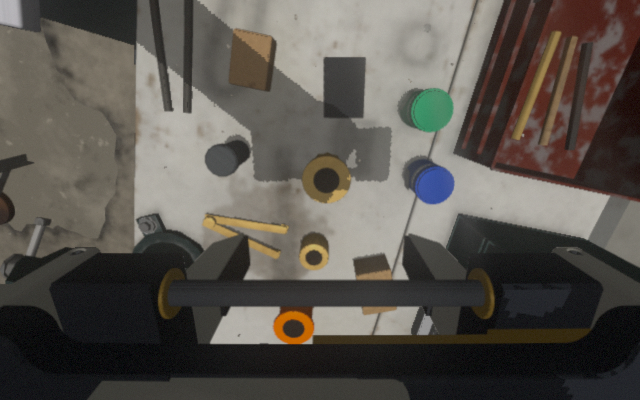

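```bash
python3 -m pendant '[[[-0.012,0.003,0.1],0],[[-0.014,0.003,0.2],0],[[-0.014,0.003,0.3],0],[[-0.014,0.003,0.36],0],[[-0.014,0.003,0.392],0]]'; python3 -m pendant '[[[0,0,0],0],[[0,0,0],0],[[0,0,0],0],[[0,0,0],0],[[0,0,0],0]]' 0; python3 -m pendant '[[[0,0,-0.08],0],[[0,0,-0.18],0],[[0,0,-0.28],0],[[0,0,-0.34],0],[[0,0,-0.34],0]]'
python3 - <<'E'
from h import *
delta(0.506,0.342)
E
```

```text
time: 4.97
tcp_pos: [0.5556, -0.2618, 0.0214]
eef_rot: [[-0.2, 0.98, -0.002], [0.98, 0.2, 0.001], [0.002, -0.002, -1.0]]
force: [0.0, -0.3, -0.3]
grip_width: 1.004
grip_force: 0.0
time: 5.6
tcp_pos: [0.557, -0.2633, 0.0244]
eef_rot: [[-0.2, 0.98, 0.001], [0.98, 0.2, -0.001], [-0.001, 0.001, -1.0]]
force: [-2.3, 0.5, 7.2]
grip_width: 0.634
grip_force: 30.0
time: 6.22
tcp_pos: [0.558, -0.2635, 0.1953]
eef_rot: [[-0.2, 0.98, 0.004], [0.98, 0.2, -0.002], [-0.002, 0.004, -1.0]]
force: [-0.2, 0.3, -4.9]
grip_width: 0.638
grip_force: 30.0
rows units [ 1.2073  0.1399 -0.0023] tcp [ 0.558  -0.2635  0.1953] tooly yaw deg 11.52
```

```bash
python3 -m pendant '[[[0.1,0.012,0],0],[[0.22,0.025,0],0],[[0.34,0.04,0],0],[[0.46,0.055,0],0],[[0.58,0.07,0],0]]';python3 -m pendant '[[[0.1,0.012,0],0],[[0.22,0.025,0],0],[[0.34,0.04,0],0],[[0.44,0.05,0],0],[[0.44,0.05,0],0]]'
python3 - <<'E'
from h import *
save(cams.read_camera('wrist'),'w3.png')
for l in['insert_large_round','insert_oblong','insert_small_round','fluted_mould']:
    print(l,[(np.round(r['at'],4).tolist(),round(r['confidence'],2)) for r in cams.place_of(l,'wrist')][:3])
delta(0.506,0.342)
E
```

```text
time: 6.85
tcp_pos: [0.5307, 0.0302, 0.1905]
eef_rot: [[-0.2, 0.98, -0.004], [0.98, 0.2, -0.0], [0.0, -0.004, -1.0]]
force: [1.3, -0.7, -4.2]
grip_width: 0.635
grip_force: 30.0
time: 7.48
tcp_pos: [0.5096, 0.2551, 0.1902]
eef_rot: [[-0.209, 0.978, -0.005], [0.978, 0.209, 0.002], [0.003, -0.005, -1.0]]
force: [0.5, -1.2, -4.9]
grip_width: 0.636
grip_force: 30.0
insert_large_round [([0.5054, 0.3396, 0.0076], 0.61)]
insert_oblong [([0.5271, 0.2369, 0.0081], 0.94)]
insert_small_round []
fluted_mould [([0.5076, 0.2586, 0.1641], 0.97)]
rows units [ 0.1896  0.0234 -0.0003] tcp [0.5132 0.2467 0.1918] tooly yaw deg 11.38
```

View pics/w3.png

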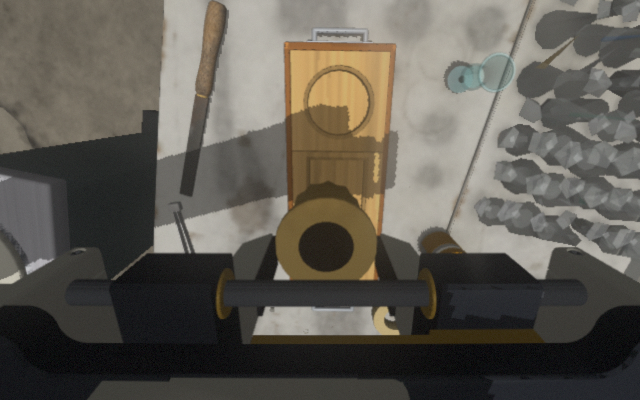

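```bash
python3 - <<'E'
from h import *
delta(0.506,0.342)
print(ray('wrist',(338,101),0.038).round(4)); print('tray ends',ray('wrist',(286,42),0.026).round(4),ray('wrist',(395,44),0.026).round(4),ray('wrist',(290,240),0.026).round(4))
z=ctrl.get_obs()['tcp_pos'][2]
print('rim',ray('wrist',(326,243),z+0.034).round(4))
E
```

```text
rows units [ 0.1896  0.0234 -0.0003] tcp [0.5132 0.2467 0.1918] tooly yaw deg 11.38
[0.5072 0.332  0.038 ]
tray ends [0.4402 0.3801 0.026 ] [0.5553 0.4014 0.026 ] [0.4823 0.1502 0.026 ]
rim [0.51   0.2532 0.2258]
```

```bash
python3 -m pendant '[[[0.05,0.006,0],0],[[0.05,0.006,0],0],[[0.05,0.006,0],0],[[0.05,0.006,0],0],[[0.05,0.006,0],0]]'
python3 - <<'E'
from h import *
a=cams.read_camera('wrist')
for l in['insert_large_round','insert_oblong','insert_small_round','fluted_mould']:
    print(l,[(np.round(r['at'],4).tolist(),round(r['confidence'],2)) for r in cams.place_of(l,'wrist')][:3])
delta(0.506,0.341)
g=cv2.cvtColor(a,cv2.COLOR_RGB2GRAY)
c=cv2.HoughCircles(g[:200,230:450],cv2.HOUGH_GRADIENT,1,100,param1=80,param2=15,minRadius=28,maxRadius=42)
print(c)
if c is not None: print(ray('wrist',c[0,0,:2]+[230,0],0.038).round(4))
r=cams.regions_of('fluted_mould','wrist')[0]['mask'];ys,xs=np.nonzero(r);print(xs.min(),xs.max(),ys.min(),ys.max())
E
```

```text
time: 8.35
tcp_pos: [0.5117, 0.2731, 0.1932]
eef_rot: [[-0.198, 0.98, 0.0], [0.98, 0.198, -0.0], [-0.0, 0.0, -1.0]]
force: [-0.2, -0.1, -4.4]
grip_width: 0.632
grip_force: 30.0
insert_large_round [([0.5051, 0.338, 0.0058], 0.75)]
insert_oblong []
insert_small_round []
fluted_mould [([0.5111, 0.2763, 0.1656], 0.89)]
rows units [0.1337 0.016  0.    ] tcp [0.5115 0.2739 0.1932] tooly yaw deg 11.51
[[[101.5 115.5  33.8]]]
[0.5018 0.3429 0.038 ]
275 376 180 279
```

```bash
python3 -m pendant '[[[0.1,0.012,0.04],0],[[0.13,0.012,0.1],0],[[0.13,0.012,0.18],0],[[0.13,0.012,0.25],0],[[0.13,0.012,0.28],0]]'; python3 -m pendant '[[[0,0,0.004],0],[[0,0,0.008],0],[[0,0,0.01],0],[[0,0,0.012],0],[[0,0,0.012],0]]'; python3 -c "
from h import *
save(cams.read_camera('side'),'s1.png');delta(0.5045,0.339)
print([(np.round(r['at'],4),r['confidence']) for r in cams.place_of('fluted_mould','side')])"
```

```text
time: 9.28
tcp_pos: [0.5029, 0.3379, 0.0509]
eef_rot: [[-0.2, 0.98, -0.003], [0.98, 0.2, -0.002], [-0.002, -0.004, -1.0]]
force: [0.4, -0.1, -4.9]
grip_width: 0.633
grip_force: 30.0
time: 9.9
tcp_pos: [0.5046, 0.339, 0.0477]
eef_rot: [[-0.2, 0.98, 0.001], [0.98, 0.2, 0.0], [0.0, 0.001, -1.0]]
force: [0.6, 0.6, -5.3]
grip_width: 0.637
grip_force: 30.0
rows units [0.0001 0.     0.    ] tcp [0.5045 0.339  0.0475] tooly yaw deg 11.52
[(array([ 0.5537, -0.4886, -0.0014]), 0.86), (array([ 5.189e-01, -6.089e-01, -6.000e-04]), 0.67), (array([0.5065, 0.343 , 0.0231]), 0.64)]
```

```bash
python3 -m pendant '[[[0,0,0.003],0],[[0,0,0.005],0],[[0,0,0.007],0],[[0,0,0.009],0],[[0,0,0.011],0]]'; python3 -m pendant '[[[0,0,0],0],[[0,0,0],0],[[0,0,0],0],[[0,0,0],0],[[0,0,0],0]]' 0.9
```

```text
time: 10.62
tcp_pos: [0.5043, 0.339, 0.0425]
eef_rot: [[-0.2, 0.98, -0.0], [0.98, 0.2, 0.0], [0.0, -0.0, -1.0]]
force: [-4.2, -2.9, 7.0]
grip_width: 0.637
grip_force: 30.0
time: 11.25
tcp_pos: [0.5044, 0.3389, 0.0417]
eef_rot: [[-0.2, 0.98, -0.0], [0.98, 0.2, 0.0], [0.0, -0.0, -1.0]]
force: [-0.3, -0.7, -0.0]
grip_width: 0.902
grip_force: 0.0
```

```bash
python3 -m pendant '[[[0,0,-0.06],0],[[0,0,-0.18],0],[[0,0,-0.3],0],[[-0.1,-0.01,-0.32],0],[[-0.2,-0.02,-0.32],0]]'; python3 -m pendant '[[[-0.11,-0.01,0],0],[[-0.23,-0.02,0],0],[[-0.35,-0.03,0],0],[[-0.47,-0.05,0],0],[[-0.59,-0.06,0],0]]'; python3 -m pendant '[[[-0.1,-0.01,0],0],[[-0.15,-0.015,0],0],[[-0.15,-0.015,0],0],[[-0.15,-0.015,0],0],[[-0.15,-0.015,0],0]]'
python3 - <<'E'
from h import *
save(cams.read_camera('wrist'),'w4.png')
P=[r['at'] for r in cams.place_of('graphite_block','wrist')];print(np.round(P,4))
for r in cams.regions_of('graphite_block','wrist')[:1]:
    c=max(cv2.findContours(r['mask'].astype(np.uint8),0,1)[0],key=cv2.contourArea)
    p=np.array([ray('wrist',q[0],0.022)[:2] for q in c],np.float32);print(cv2.minAreaRect(p*1000))
delta(P[0][0],P[0][1],0.009)
cams.read_camera('top');print([(np.round(r['at'],4),r['confidence']) for r in cams.place_of('fluted_mould','top')])
E
```

```text
time: 11.88
tcp_pos: [0.5156, 0.2388, 0.2037]
eef_rot: [[-0.201, 0.979, 0.004], [0.98, 0.201, 0.002], [0.001, 0.004, -1.0]]
force: [0.4, -0.2, -0.2]
grip_width: 0.903
grip_force: 0.0
time: 12.5
tcp_pos: [0.5438, -0.058, 0.202]
eef_rot: [[-0.2, 0.98, 0.001], [0.98, 0.2, 0.0], [0.0, 0.001, -1.0]]
force: [1.3, 0.4, 0.2]
grip_width: 0.902
grip_force: 0.0
time: 13.12
tcp_pos: [0.5518, -0.1291, 0.2016]
eef_rot: [[-0.202, 0.979, -0.0], [0.979, 0.202, 0.001], [0.001, 0.0, -1.0]]
force: [-0.7, 0.7, 0.5]
grip_width: 0.897
grip_force: 0.0
[[ 0.5594 -0.1512 -0.0006]]
((552.063232421875, -150.52752685546875), (50.99100112915039, 73.2999267578125), 11.662447929382324)
rows units [-0.045   0.0062  0.3854] tcp [ 0.5518 -0.1299  0.2017] tooly yaw deg 11.63
[(array([ 0.5555, -0.4884, -0.0063]), 0.79), (array([ 0.4309, -0.2613,  0.0016]), 0.46)]
```

```bash
python3 -m pendant '[[[-0.03,0,0.1],0],[[-0.041,0.001,0.2],0],[[-0.041,0.001,0.3],0],[[-0.041,0.001,0.36],0],[[-0.041,0.001,0.385],0]]'; python3 -m pendant '[[[0,0,0],0],[[0,0,0],0],[[0,0,0],0],[[0,0,0],0],[[0,0,0],0]]' 0; python3 -m pendant '[[[0,0,-0.06],0],[[0,0,-0.16],0],[[0,0,-0.26],0],[[0,0,-0.34],0],[[0,0,-0.34],0]]'
python3 - <<'E'
from h import *
delta(0.526,0.239)
E
```

```text
time: 14.0
tcp_pos: [0.5548, -0.1506, 0.0072]
eef_rot: [[-0.2, 0.98, -0.003], [0.98, 0.2, 0.001], [0.001, -0.003, -1.0]]
force: [-1.0, -0.2, -0.5]
grip_width: 0.902
grip_force: 0.0
time: 14.62
tcp_pos: [0.5565, -0.1512, 0.0097]
eef_rot: [[-0.2, 0.98, 0.001], [0.98, 0.2, -0.0], [-0.0, 0.001, -1.0]]
force: [-0.7, -0.2, 0.5]
grip_width: 0.408
grip_force: 0.0
time: 15.25
tcp_pos: [0.559, -0.1518, 0.1833]
eef_rot: [[-0.2, 0.98, 0.008], [0.98, 0.2, -0.001], [-0.003, 0.007, -1.0]]
force: [0.3, 0.8, -0.7]
grip_width: 0.007
grip_force: 0.0
rows units [ 0.7792  0.0913 -0.0015] tcp [ 0.559  -0.1518  0.1833] tooly yaw deg 11.52
```

```bash
python3 - <<'E'
from h import *
save(cams.read_camera('wrist'),'w5.png')
P=[r['at'] for r in cams.place_of('graphite_block','wrist')];print(np.round(P,4))
for r in cams.regions_of('graphite_block','wrist')[:1]:
    c=max(cv2.findContours(r['mask'].astype(np.uint8),0,1)[0],key=cv2.contourArea)
    p=np.array([ray('wrist',q[0],0.022)[:2] for q in c],np.float32);print(cv2.minAreaRect(p*1000))
E
```

```text
[[ 0.558  -0.1508  0.0015]
 [ 0.439  -0.1407 -0.0037]]
((546.460205078125, -146.90509033203125), (49.862098693847656, 71.6261978149414), 12.504456520080566)
```

View pics/w5.png

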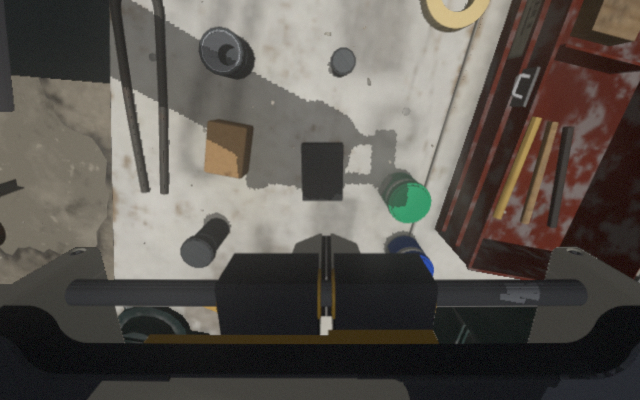

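The block hasn't moved (322,170), so the fingertips slid over its top. When open they ride higher than the TCP, so I'll go lower in small, force-checked steps.

```bash
python3 -m pendant '[[[0.005,-0.007,0],0],[[0.005,-0.007,0],0],[[0.005,-0.007,0],0],[[0.005,-0.007,0],0],[[0.005,-0.007,0],0]]' 0.8; python3 -m pendant '[[[0,0,0.08],0],[[0,0,0.18],0],[[0,0,0.28],0],[[0,0,0.34],0],[[0,0,0.346],0]]';  python3 -m pendant '[[[0,0,0.002],0],[[0,0,0.004],0],[[0,0,0.006],0],[[0,0,0.008],0],[[0,0,0.01],0]]'; python3 -m pendant '[[[0,0,0.002],0],[[0,0,0.004],0],[[0,0,0.006],0],[[0,0,0.008],0],[[0,0,0.01],0]]'
python3 -c "
from h import *
delta(.555,-.15,0)
a=cams.read_camera('side')[140:270,270:400];save(cv2.resize(a,(780,600)[:2],interpolation=cv2.INTER_CUBIC)[:600],'s2.png')"
```

```text
time: 16.02
tcp_pos: [0.5524, -0.1494, 0.1791]
eef_rot: [[-0.2, 0.98, -0.0], [0.98, 0.2, 0.0], [0.0, -0.0, -1.0]]
force: [-0.1, -1.2, 0.2]
grip_width: 0.503
grip_force: 0.0
time: 16.65
tcp_pos: [0.5501, -0.1489, 0.0039]
eef_rot: [[-0.2, 0.98, -0.005], [0.98, 0.2, 0.001], [0.002, -0.005, -1.0]]
force: [-0.6, -0.3, 0.1]
grip_width: 0.798
grip_force: 0.0
time: 17.27
tcp_pos: [0.5525, -0.1494, 0.0014]
eef_rot: [[-0.2, 0.98, 0.0], [0.98, 0.2, -0.0], [-0.0, 0.0, -1.0]]
force: [0.4, -0.7, 0.7]
grip_width: 0.799
grip_force: 0.0
time: 17.9
tcp_pos: [0.5523, -0.1494, -0.0039]
eef_rot: [[-0.2, 0.98, -0.0], [0.98, 0.2, 0.0], [0.0, -0.0, -1.0]]
force: [0.8, 0.4, 0.6]
grip_width: 0.8
grip_force: 0.0
rows units [-0.0023  0.005  -0.0078] tcp [ 0.5523 -0.1494 -0.0039] tooly yaw deg 11.52
```

View pics/s2.png

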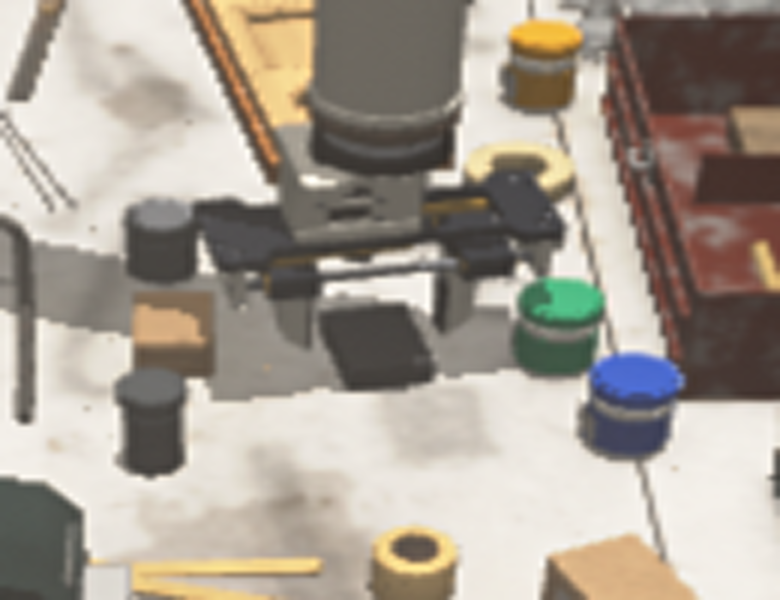

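```bash
python3 -m pendant '[[[0,0,0],0],[[0,0,0],0],[[0,0,0],0],[[0,0,0],0],[[0,0,0],0]]' 0.45;python3 -m pendant '[[[0,0,-0.01],0],[[0,0,-0.02],0],[[0,0,-0.04],0],[[0,0,-0.06],0],[[0,0,-0.06],0]]' 
python3 -c "
from h import *
delta(.555,-.15,0)
a=cams.read_camera('side')[140:270,270:400];save(cv2.resize(a,(600,600),interpolation=cv2.INTER_CUBIC),'s3.png')"
```

```text
time: 18.58
tcp_pos: [0.5523, -0.1494, -0.0038]
eef_rot: [[-0.2, 0.98, 0.0], [0.98, 0.2, 0.0], [0.0, 0.0, -1.0]]
force: [0.6, -0.4, 0.0]
grip_width: 0.45
grip_force: 0.0
time: 19.2
tcp_pos: [0.5534, -0.1496, 0.0276]
eef_rot: [[-0.2, 0.98, 0.002], [0.98, 0.2, -0.0], [-0.001, 0.002, -1.0]]
force: [-0.0, -0.1, -0.1]
grip_width: 0.447
grip_force: 0.0
rows units [-0.0013  0.0028  0.0552] tcp [ 0.5534 -0.1496  0.0276] tooly yaw deg 11.52
```

View pics/s3.png

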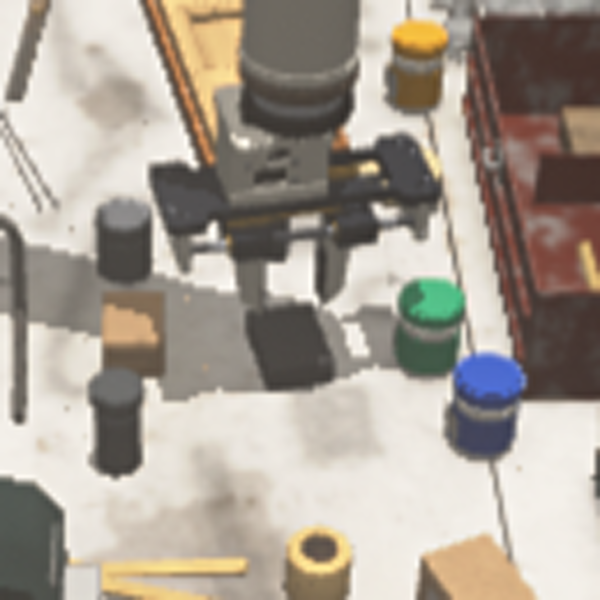

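```bash
cat >> h.py <<'E'
def proj(name,X):
    c=cams.get_calibration(name);K=np.array([[c['fx'],0,c['cx']],[0,c['fy'],c['cy']],[0,0,1]])
    if 'R' in c: R=np.array(c['R']);t=np.array(c['t'])
    else:
        o=ctrl.get_obs();T=np.eye(4);T[:3,:3]=o['eef_rot'];T[:3,3]=o['tcp_pos'];M=np.linalg.inv(T@np.array(c['T_tool_cam']));R=M[:3,:3];t=M[:3,3]
    return cv2.projectPoints(np.array([X],float),cv2.Rodrigues(R)[0],t,K,np.array(c['distortion'],float))[0][0,0]
E
python3 - <<'E'
from h import *
s=600/130
p=np.array(ctrl.get_obs()['tcp_pos'])
f=lambda X:((proj('side',X)-[270,140])*s).round(0)
print('TCP',f(p),'tcp+20mm',f(p+[0,0,.02]),'tip L/R',f(p-[.02,.004,0]),f(p+[.02,.004,0]))
print('block top ctr',f([.555,-.15,.022]),'ground',f([.555,-.15,0]))
print('fluted? thick',f([.431,-.261,.072]),f([.431,-.261,0]))
print('wrist tcp',proj('wrist',p),'tip R',proj('wrist',p+[.02,.004,0]), proj('wrist',p+[.02,.004,0.03]))
for n in('fluted_mould','graphite_block'):
  print(n,[(r['at'].round(4) if hasattr(r['at'],'round') else r['at']) for r in cams.boxes_of(n,'side')])
E
```

```text
TCP [284. 327.] tcp+20mm [285. 305.] tip L/R [257. 330.] [312. 323.]
block top ctr [287. 332.] ground [286. 355.]
fluted? thick [111. 385.] [114. 463.]
wrist tcp [328.8354135  229.79350991] tip R [358.6287381  229.88949627] [364.0933223  250.73466475]
fluted_mould [[0.5055, 0.3232, 0.0665], [0.5175, -0.6194, 0.0556], [0.5553, -0.5012, 0.0548]]
graphite_block [[0.5535, -0.1591, 0.0217], [0.5597, -0.3884, 0.0396]]
```

```bash
python3 - <<'E'
from h import *
f=lambda X:((proj('side',X)-[270,140])*6).round(0)
for z in(.03,.04,.05,.06): print('end at z',z,f([.6455,-.131,z]))
for z in(.04,.05): print('jar top',z, ray('top',(338,158),z).round(3), ray('side',(270+560/6,140+300*1/4.615),z).round(3))
print('jar base', ray('side',(270+558/6,140+372/4.615),0).round(3))
# s2 was stretched: x scale 6, y scale 4.615
g=lambda X:((proj('side',X)-[270,140])*[6,600/130]).round(0)
for z in(.03,.04,.05,.06,.07): print('end at z',z,g([.6455,-.131,z]))
print('tips s2 exp', g([.5523-.037,-.1494-.007,-.004]), g([.5523-.037,-.1494-.007,.02]),g([.5523+.037,-.1494+.007,-.004]),g([.5523+.037,-.1494+.007,.02]))
E
```

```text
end at z 0.03 [533. 398.]
end at z 0.04 [534. 385.]
end at z 0.05 [535. 371.]
end at z 0.06 [536. 357.]
jar top 0.04 [ 0.665 -0.153  0.04 ] [ 0.66  -0.136  0.04 ]
jar top 0.05 [ 0.662 -0.152  0.05 ] [ 0.658 -0.148  0.05 ]
jar base [ 0.658 -0.169  0.   ]
end at z 0.03 [533. 306.]
end at z 0.04 [534. 296.]
end at z 0.05 [535. 285.]
end at z 0.06 [536. 275.]
end at z 0.07 [538. 264.]
tips s2 exp [302. 365.] [302. 341.] [431. 352.] [433. 327.]
```

The tips sit about 25 mm above the TCP: the side view shows them near (250,300) and (325,300), where the TCP would project to row 327. I'll go lower, shifting 10 mm away from the green jar so the gripper body clears it.

```bash
python3 -m pendant '[[[0,-0.01,-0.03],0],[[0,-0.02,-0.03],0],[[0,-0.02,-0.03],0],[[0,-0.02,-0.03],0],[[0,-0.02,-0.03],0]]' 1; python3 -m pendant '[[[0,0,0.03],0],[[0,0,0.06],0],[[0,0,0.09],0],[[0,0,0.1],0],[[0,0,0.105],0]]';  python3 -m pendant '[[[0,0,0.003],0],[[0,0,0.006],0],[[0,0,0.009],0],[[0,0,0.012],0],[[0,0,0.012],0]]'
```

```text
time: 19.98
tcp_pos: [0.5425, -0.1513, 0.041]
eef_rot: [[-0.2, 0.98, -0.0], [0.98, 0.2, 0.0], [0.0, -0.0, -1.0]]
force: [-0.0, -0.2, -0.2]
grip_width: 0.944
grip_force: 0.0
time: 20.6
tcp_pos: [0.5422, -0.1514, -0.012]
eef_rot: [[-0.2, 0.98, -0.001], [0.98, 0.2, 0.0], [0.0, -0.001, -1.0]]
force: [-0.4, 0.7, 1.1]
grip_width: 1.001
grip_force: 0.0
time: 21.22
tcp_pos: [0.5425, -0.1514, -0.0174]
eef_rot: [[-0.2, 0.98, -0.0], [0.98, 0.2, 0.0], [0.0, -0.0, -1.0]]
force: [-0.0, 0.4, 0.5]
grip_width: 0.999
grip_force: 0.0
```

```bash
python3 -m pendant '[[[0,0,0],0],[[0,0,0],0],[[0,0,0],0],[[0,0,0],0],[[0,0,0],0]]' 0.45
```

```text
time: 21.85
tcp_pos: [0.5428, -0.1513, -0.0172]
eef_rot: [[-0.2, 0.98, 0.0], [0.98, 0.2, 0.0], [-0.0, 0.0, -1.0]]
force: [1.2, -0.2, 1.1]
grip_width: 0.538
grip_force: 30.0
```

```bash
python3 -m pendant '[[[0,0,-0.05],0],[[0,0,-0.12],0],[[0,0,-0.22],0],[[0,0,-0.3],0],[[0,0,-0.3],0]]' 0.2; python3 -m pendant '[[[0.08,0.01,0],0],[[0.2,0.02,0],0],[[0.32,0.03,0],0],[[0.44,0.05,0],0],[[0.54,0.065,0],0]]'; python3 -m pendant '[[[0,0,0],0],[[0,0,0],0],[[0,0,0],0],[[0,0,0],0],[[0,0,0],0]]'
python3 - <<'E'
from h import *
a=cams.read_camera('wrist');save(a,'w6.png')
for l in['insert_large_round','insert_oblong','insert_small_round','graphite_block','fluted_mould']:
    print(l,[(np.round(r['at'],4).tolist(),round(r['confidence'],2)) for r in cams.place_of(l,'wrist')][:3])
for r in cams.regions_of('graphite_block','wrist')[:1]:
    c=max(cv2.findContours(r['mask'].astype(np.uint8),0,1)[0],key=cv2.contourArea)
    z=ctrl.get_obs()['tcp_pos'][2]+.039
    p=np.array([ray('wrist',q[0],z)[:2] for q in c],np.float32);print(cv2.minAreaRect(p*1000))
delta(0.526,0.239)
E
```

```text
time: 22.48
tcp_pos: [0.5449, -0.1522, 0.1361]
eef_rot: [[-0.199, 0.98, 0.006], [0.98, 0.199, -0.001], [-0.002, 0.006, -1.0]]
force: [0.2, -0.8, -1.7]
grip_width: 0.542
grip_force: 30.0
time: 23.1
tcp_pos: [0.5187, 0.122, 0.1312]
eef_rot: [[-0.201, 0.98, -0.003], [0.98, 0.201, -0.0], [0.0, -0.003, -1.0]]
force: [-0.2, 0.7, -1.2]
grip_width: 0.539
grip_force: 30.0
time: 23.72
tcp_pos: [0.5206, 0.1188, 0.1327]
eef_rot: [[-0.198, 0.98, -0.0], [0.98, 0.198, -0.0], [-0.0, -0.0, -1.0]]
force: [-0.7, -0.8, -1.1]
grip_width: 0.542
grip_force: 30.0
insert_large_round []
insert_oblong [([0.5255, 0.2388, 0.0052], 0.85)]
insert_small_round [([0.5444, 0.1364, 0.0079], 0.87)]
graphite_block [([0.5234, 0.1189, 0.1523], 0.58)]
fluted_mould []
((515.5134887695312, 132.1014862060547), (49.75724411010742, 53.077003479003906), 11.562827110290527)
rows units [0.2316 0.0585 0.    ] tcp [0.5205 0.1197 0.1327] tooly yaw deg 11.52
```

View pics/w6.png

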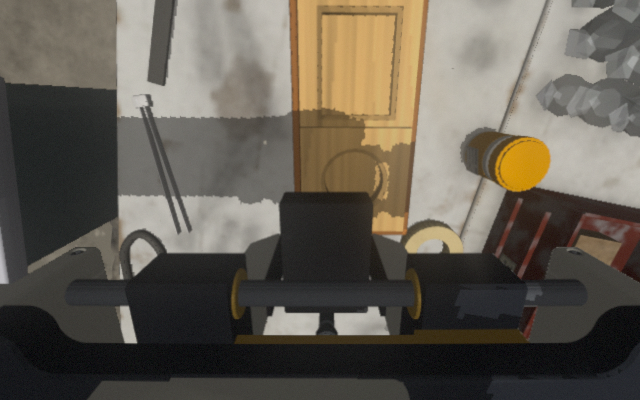

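```bash
python3 -m pendant '[[[0.1,0.025,0],0],[[0.2,0.05,0],0],[[0.229,0.057,0.04],0],[[0.229,0.057,0.12],0],[[0.229,0.057,0.16],0]]'; python3 -m pendant '[[[0,0,0.015],0],[[0,0,0.03],0],[[0,0,0.045],0],[[0,0,0.055],0],[[0,0,0.055],0]]'
python3 - <<'E'
from h import *
a=cams.read_camera('side')[125:185,290:350];save(cv2.resize(a,(600,600),interpolation=cv2.INTER_CUBIC),'s4.png')
o=ctrl.get_obs();print(o['tcp_pos'],o['force'])
delta(.5258,.2375,.013)
E
```

```text
time: 24.7
tcp_pos: [0.5238, 0.2364, 0.05]
eef_rot: [[-0.2, 0.98, -0.003], [0.98, 0.2, -0.002], [-0.002, -0.004, -1.0]]
force: [-0.3, -0.4, -1.2]
grip_width: 0.541
grip_force: 30.0
time: 25.32
tcp_pos: [0.5254, 0.2375, 0.0251]
eef_rot: [[-0.2, 0.98, -0.0], [0.98, 0.2, -0.0], [-0.0, -0.0, -1.0]]
force: [-0.2, 0.8, -0.7]
grip_width: 0.542
grip_force: 30.0
[0.52560125 0.2375626  0.02533837] [-0.41529867 -0.37148186 -0.169577  ]
rows units [-0.0002  0.0004  0.0247] tcp [0.5256 0.2376 0.0253] tooly yaw deg 11.51
```

View pics/s4.png

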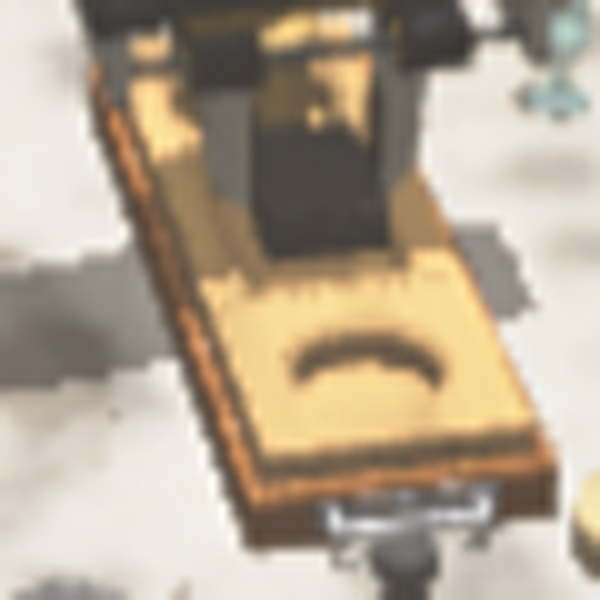

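The block hangs over the pocket at (320,200) in the crop, square with the tray. I'll lower and release.

```bash
python3 -m pendant '[[[0,0,0.006],0],[[0,0,0.012],0],[[0,0,0.018],0],[[0,0,0.024],0],[[0,0,0.024],0]]'
```

```text
time: 26.0
tcp_pos: [0.5252, 0.2375, 0.0128]
eef_rot: [[-0.2, 0.98, -0.001], [0.98, 0.2, -0.0], [-0.0, -0.001, -1.0]]
force: [0.1, 0.4, -1.6]
grip_width: 0.543
grip_force: 30.0
```

```bash
python3 -m pendant '[[[0,0,0],0],[[0,0,0],0],[[0,0,0],0],[[0,0,0],0],[[0,0,0],0]]' 0.85; python3 -m pendant '[[[0,0,-0.08],0],[[0,0,-0.2],0],[[0,0,-0.3],0],[[-0.1,-0.06,-0.3],0],[[-0.2,-0.12,-0.3],0]]'; python3 -m pendant '[[[-0.1,-0.055,0],0],[[-0.2,-0.11,0],0],[[-0.29,-0.16,0],0],[[-0.29,-0.16,0],0],[[-0.29,-0.16,0],0]]'
python3 - <<'E'
from h import *
a=cams.read_camera('wrist');save(a,'w7.png')
for l in['press_mould','plunger','graphite_block']:
    print(l,[(np.round(r['at'],4).tolist(),round(r['confidence'],2)) for r in cams.place_of(l,'wrist')][:3])
delta(0.434,-0.041,0.008)
cams.read_camera('top')
for l in['press_mould','plunger','graphite_block','fluted_mould','insert_small_round']:
    print(l,[(np.round(r['at'],4).tolist(),round(r['confidence'],2)) for r in cams.place_of(l,'top')][:3])
E
```

```text
time: 26.62
tcp_pos: [0.5256, 0.2376, 0.0133]
eef_rot: [[-0.2, 0.98, 0.0], [0.98, 0.2, 0.0], [0.0, 0.0, -1.0]]
force: [-0.3, 0.1, -0.0]
grip_width: 0.85
grip_force: 0.0
time: 27.25
tcp_pos: [0.4868, 0.1269, 0.1642]
eef_rot: [[-0.201, 0.98, 0.002], [0.98, 0.201, 0.001], [0.0, 0.002, -1.0]]
force: [-0.2, -0.8, -0.3]
grip_width: 0.851
grip_force: 0.0
time: 27.88
tcp_pos: [0.4376, -0.03, 0.1634]
eef_rot: [[-0.199, 0.98, 0.001], [0.98, 0.199, 0.001], [0.0, 0.001, -1.0]]
force: [0.5, -0.6, -0.5]
grip_width: 0.847
grip_force: 0.0
press_mould [([0.4287, -0.0434, -0.0015], 0.8)]
plunger [([0.552, -0.0307, 0.0008], 0.62)]
graphite_block []
rows units [-0.0217 -0.0119  0.3103] tcp [ 0.4377 -0.0292  0.1631] tooly yaw deg 11.66
press_mould [([0.5053, 0.3468, 0.0074], 0.54)]
plunger []
graphite_block [([0.5264, 0.2332, 0.0314], 0.64)]
fluted_mould [([0.5018, 0.3426, 0.0183], 0.66), ([0.5179, -0.6049, -0.0002], 0.66), ([0.5538, -0.4879, -0.0045], 0.63)]
insert_small_round [([0.5427, 0.1362, 0.0044], 0.63)]
```

View pics/w7.png

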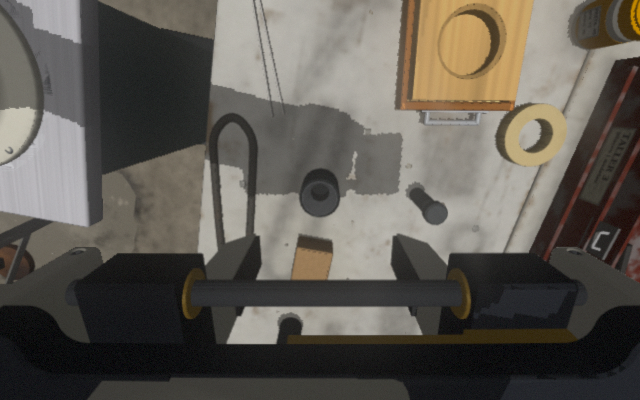

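The press mould's funnel is at (320,190), the thin plunger at (434,210) and the small well at (472,42). Next is gripping the press mould.

```bash
python3 -m pendant '[[[-0.015,-0.01,0.06],0],[[-0.023,-0.016,0.16],0],[[-0.023,-0.016,0.24],0],[[-0.023,-0.016,0.29],0],[[-0.023,-0.016,0.31],0]]'; python3 -m pendant '[[[0,0,0],0],[[0,0,0],0],[[0,0,0],0],[[0,0,0],0],[[0,0,0],0]]' 0.3; python3 -m pendant '[[[0,0,-0.03],0],[[0,0,-0.1],0],[[0,0,-0.2],0],[[0,0,-0.3],0],[[0,0,-0.3],0]]' 0.2
python3 - <<'E'
from h import *
cams.read_camera('wrist')
for l in['press_mould','insert_small_round']:
    print(l,[(np.round(r['at'],4).tolist(),round(r['confidence'],2)) for r in cams.place_of(l,'wrist')][:3])
delta(0.5445,0.1365)
E
```

```text
time: 29.0
tcp_pos: [0.4306, -0.0433, 0.0068]
eef_rot: [[-0.2, 0.98, -0.003], [0.98, 0.2, -0.0], [0.0, -0.003, -1.0]]
force: [0.2, 0.5, -0.3]
grip_width: 0.846
grip_force: 0.0
time: 29.62
tcp_pos: [0.4327, -0.0432, 0.0089]
eef_rot: [[-0.2, 0.98, 0.002], [0.98, 0.2, 0.0], [-0.0, 0.002, -1.0]]
force: [0.1, -0.0, 5.9]
grip_width: 0.478
grip_force: 30.0
time: 30.25
tcp_pos: [0.4344, -0.0435, 0.1621]
eef_rot: [[-0.199, 0.98, 0.008], [0.98, 0.199, 0.001], [-0.001, 0.008, -1.0]]
force: [0.5, -0.5, -3.6]
grip_width: 0.476
grip_force: 30.0
press_mould [([0.4337, -0.0429, 0.151], 0.84)]
insert_small_round [([0.547, 0.1333, 0.0052], 0.77)]
rows units [ 0.3065  0.2957 -0.0004] tcp [ 0.4302 -0.0432  0.1574] tooly yaw deg 11.52
```

```bash
python3 -m pendant '[[[0.07,0.07,0],0],[[0.15,0.145,0],0],[[0.23,0.22,0],0],[[0.304,0.297,0],0],[[0.304,0.297,0],0]]'; python3 -m pendant '[[[0,0,0.05],0],[[0,0,0.12],0],[[0,0,0.18],0],[[0,0,0.2],0],[[0,0,0.2],0]]'
python3 - <<'E'
from h import *
cams.read_camera('side')
for l in['press_mould','insert_small_round']:
    print(l,[(np.round(r['at'],4).tolist(),round(r['confidence'],2)) for r in cams.place_of(l,'side')][:3])
a=cams.read_camera('side')[125:185,290:350];save(cv2.resize(a,(600,600),interpolation=cv2.INTER_CUBIC),'s5.png')
delta(0.5455,0.1355,.027)
E
```

```text
time: 31.02
tcp_pos: [0.5466, 0.1403, 0.1554]
eef_rot: [[-0.206, 0.979, -0.003], [0.979, 0.206, 0.001], [0.002, -0.003, -1.0]]
force: [0.1, -0.8, -3.8]
grip_width: 0.477
grip_force: 30.0
time: 31.65
tcp_pos: [0.5456, 0.1344, 0.0569]
eef_rot: [[-0.199, 0.98, -0.003], [0.98, 0.199, -0.001], [-0.001, -0.003, -1.0]]
force: [-0.4, 0.6, -3.3]
grip_width: 0.47
grip_force: 30.0
press_mould [([0.5453, 0.1413, 0.0502], 0.74), ([0.5277, 0.2415, 0.01], 0.26)]
insert_small_round [([0.5446, 0.1348, 0.0048], 0.83)]
rows units [ 0.001  -0.0049  0.0649] tcp [0.5479 0.1355 0.0594] tooly yaw deg 11.51
```

View pics/s5.png

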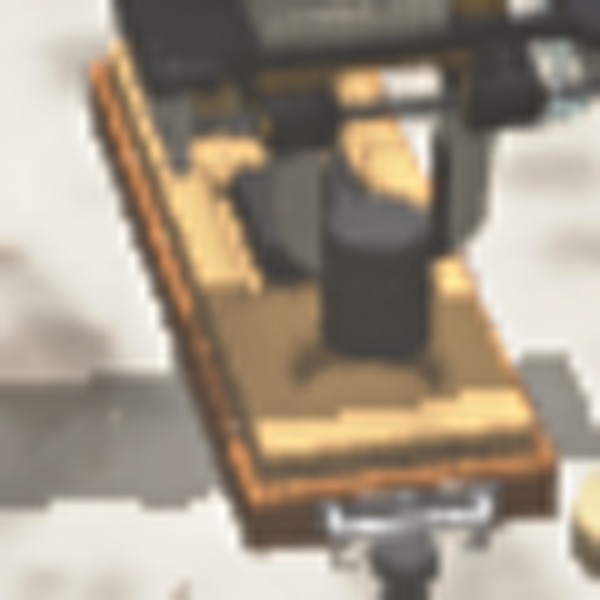

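The press mould is at (378,280) in the crop, over the well (centre about x 370). Lowering it now.

```bash
python3 -m pendant '[[[0,-0.004,0.01],0],[[0,-0.004,0.02],0],[[0,-0.004,0.03],0],[[0,-0.004,0.04],0],[[0,-0.004,0.05],0]]'; python3 -m pendant '[[[0,0,0.003],0],[[0,0,0.006],0],[[0,0,0.009],0],[[0,0,0.012],0],[[0,0,0.014],0]]'
```

```text
time: 32.48
tcp_pos: [0.5449, 0.1348, 0.0328]
eef_rot: [[-0.2, 0.98, -0.0], [0.98, 0.2, -0.0], [-0.0, -0.0, -1.0]]
force: [0.1, -0.1, -3.0]
grip_width: 0.475
grip_force: 30.0
time: 33.1
tcp_pos: [0.5451, 0.135, 0.0269]
eef_rot: [[-0.2, 0.98, 0.0], [0.98, 0.2, 0.0], [0.0, 0.0, -1.0]]
force: [-3.0, -2.0, 10.9]
grip_width: 0.476
grip_force: 30.0
```

```bash
python3 -m pendant '[[[0,0,0],0],[[0,0,0],0],[[0,0,0],0],[[0,0,0],0],[[0,0,0],0]]' 0.75; python3 -m pendant '[[[0,0,-0.06],0],[[0,0,-0.18],0],[[0,0,-0.29],0],[[-0.1,-0.02,-0.29],0],[[-0.2,-0.03,-0.29],0]]'; python3 -m pendant '[[[-0.05,-0.01,0],0],[[-0.1,-0.022,0],0],[[-0.1,-0.022,0],0],[[-0.1,-0.022,0],0],[[-0.1,-0.022,0],0]]'
python3 - <<'E'
from h import *
a=cams.read_camera('wrist');save(a,'w8.png')
for l in['plunger','press_mould','insert_small_round','graphite_block']:
    print(l,[(np.round(r['at'],4).tolist(),round(r['confidence'],2)) for r in cams.place_of(l,'wrist')][:3])
delta(0.552,-0.030,0.026)
E
```

```text
time: 33.72
tcp_pos: [0.5449, 0.1349, 0.0261]
eef_rot: [[-0.2, 0.98, -0.0], [0.98, 0.2, 0.0], [0.0, -0.0, -1.0]]
force: [-0.1, -0.1, -0.3]
grip_width: 0.75
grip_force: 0.0
time: 34.35
tcp_pos: [0.5506, 0.0335, 0.1724]
eef_rot: [[-0.202, 0.979, 0.002], [0.979, 0.202, 0.001], [0.0, 0.002, -1.0]]
force: [0.9, -0.4, -0.2]
grip_width: 0.751
grip_force: 0.0
time: 34.98
tcp_pos: [0.5494, -0.0157, 0.1711]
eef_rot: [[-0.202, 0.979, -0.0], [0.979, 0.202, 0.001], [0.001, -0.0, -1.0]]
force: [0.1, -0.1, -0.5]
grip_width: 0.752
grip_force: 0.0
plunger [([0.5534, -0.0335, -0.0032], 0.81)]
press_mould []
insert_small_round []
graphite_block []
rows units [-2.710e-02 -2.000e-04  2.903e-01] tcp [ 0.5494 -0.0167  0.1712] tooly yaw deg 11.57
```

View pics/w8.png

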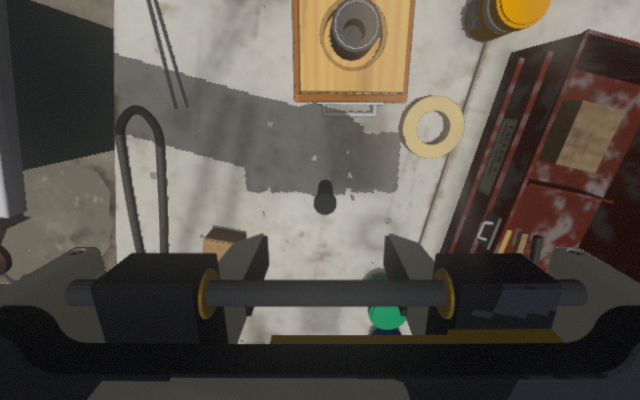

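The press mould stands upright in its well at (356,28) and the thin plunger's knob is at (325,203). I'll refine the knob position numerically.

```bash
python3 - <<'E'
from h import *
print('knob',ray('wrist',(325,203),.072).round(4))
a=cams.read_camera('wrist');P=cams.place_of('plunger','wrist');print([np.round(r['at'],4) for r in P])
for r in cams.regions_of('plunger','wrist')[:2]:
    ys,xs=np.nonzero(r['mask']);print(r['confidence'],xs.min(),xs.max(),ys.min(),ys.max())
    w=(xs.max()-xs.min()+1)/2; print('knob from mask',ray('wrist',((xs.min()+xs.max())/2,ys.max()-w+.5),.072).round(4),'foot',ray('wrist',(xs[ys<ys.min()+4].mean(),ys.min()+w*.7),0).round(4))
g=cv2.cvtColor(a,cv2.COLOR_RGB2GRAY)[0:70,315:400]
print(cv2.HoughCircles(g,cv2.HOUGH_GRADIENT,1,100,param1=80,param2=12,minRadius=18,maxRadius=30))
print('mouth~',ray('wrist',(356,25),.07).round(4))
delta(0.552,-0.031,0.026)
E
```

```text
knob [ 0.5494 -0.0313  0.072 ]
[array([ 0.5511, -0.0302, -0.0026])]
0.7 314 335 178 212
knob from mask [ 0.5486 -0.0303  0.072 ] foot [ 0.5494 -0.0333  0.    ]
[[[43.5 32.5 29.4]]]
mouth~ [0.5434 0.1318 0.07  ]
rows units [-0.0282 -0.0004  0.2904] tcp [ 0.5494 -0.0171  0.1712] tooly yaw deg 11.53
```

```bash
python3 -m pendant '[[[-0.028,-0.003,0.06],0],[[-0.028,-0.003,0.15],0],[[-0.028,-0.003,0.23],0],[[-0.028,-0.003,0.275],0],[[-0.028,-0.003,0.29],0]]'; python3 -m pendant '[[[0,0,0],0],[[0,0,0],0],[[0,0,0],0],[[0,0,0],0],[[0,0,0],0]]' 0.1;  python3 -m pendant '[[[0,0,0],0],[[0,0,0],0],[[0,0,0],0],[[0,0,0],0],[[0,0,0],0]]' 0.1; python3 -m pendant '[[[0,0,-0.03],0],[[0,0,-0.1],0],[[0,0,-0.18],0],[[0,0,-0.25],0],[[0,0,-0.25],0]]'
```

```text
time: 36.0
tcp_pos: [0.5495, -0.0313, 0.0247]
eef_rot: [[-0.2, 0.98, -0.003], [0.98, 0.2, -0.0], [0.0, -0.003, -1.0]]
force: [-0.6, -0.1, 0.6]
grip_width: 0.753
grip_force: 0.0
time: 36.62
tcp_pos: [0.5509, -0.0313, 0.0265]
eef_rot: [[-0.2, 0.98, 0.001], [0.98, 0.2, 0.0], [-0.0, 0.001, -1.0]]
force: [-0.1, 0.8, -0.2]
grip_width: 0.255
grip_force: 11.6
time: 37.25
tcp_pos: [0.5511, -0.0314, 0.0265]
eef_rot: [[-0.2, 0.98, 0.001], [0.98, 0.2, 0.0], [-0.0, 0.001, -1.0]]
force: [-0.2, -0.7, 5.1]
grip_width: 0.249
grip_force: 30.0
time: 37.88
tcp_pos: [0.5529, -0.0315, 0.1544]
eef_rot: [[-0.2, 0.98, 0.006], [0.98, 0.2, 0.0], [-0.001, 0.006, -1.0]]
force: [-0.6, -1.2, -1.8]
grip_width: 0.249
grip_force: 30.0
```

```bash
python3 -m pendant '[[[0.06,0.008,0],0],[[0.12,0.016,0],0],[[0.18,0.024,0],0],[[0.2,0.028,0],0],[[0.2,0.028,0],0]]';  python3 -m pendant '[[[0,0,0],0],[[0,0,0],0],[[0,0,0],0],[[0,0,0],0],[[0,0,0],0]]'
python3 - <<'E'
from h import *
a=cams.read_camera('wrist');save(a,'w9.png')
for l in['plunger','press_mould','insert_small_round']:
    print(l,[(np.round(r['at'],4).tolist(),round(r['confidence'],2)) for r in cams.place_of(l,'wrist')][:3])
for l in['press_mould','plunger']:
  for r in cams.regions_of(l,'wrist')[:2]:
    ys,xs=np.nonzero(r['mask']);print(l,round(r['confidence'],2),xs.min(),xs.max(),ys.min(),ys.max(),len(xs))
print('expect mouth px',proj('wrist',[.545,.135,.07]).round(1))
delta(0.545,0.134,.105)
cams.read_camera('top')
for l in['press_mould','insert_small_round']:
    print(l,[(np.round(r['at'],4).tolist(),round(r['confidence'],2)) for r in cams.place_of(l,'top')][:3])
E
```

```text
time: 38.5
tcp_pos: [0.5439, 0.0694, 0.1504]
eef_rot: [[-0.201, 0.98, -0.001], [0.98, 0.201, -0.001], [-0.0, -0.002, -1.0]]
force: [-0.1, -1.5, -2.2]
grip_width: 0.249
grip_force: 30.0
time: 39.12
tcp_pos: [0.5445, 0.0694, 0.1512]
eef_rot: [[-0.2, 0.98, 0.0], [0.98, 0.2, 0.0], [0.0, 0.0, -1.0]]
force: [-0.0, -0.1, -1.5]
grip_width: 0.246
grip_force: 30.0
plunger [([0.5436, 0.0689, 0.1237], 0.67)]
press_mould [([0.5449, 0.1375, 0.0194], 0.76)]
insert_small_round []
press_mould 0.83 317 365 101 150 1843
press_mould 0.25 314 372 0 50 2867
plunger 0.7 305 346 206 279 2315
expect mouth px [343.7 125.3]
rows units [0.1261 0.0268 0.0924] tcp [0.5445 0.0695 0.1512] tooly yaw deg 11.52
press_mould []
insert_small_round []
```

```bash
python3 -m pendant '[[[0.06,0.012,0],0],[[0.11,0.022,0],0],[[0.128,0.026,0.02],0],[[0.128,0.026,0.06],0],[[0.128,0.026,0.09],0]]';  python3 -m pendant '[[[0,0,0.005],0],[[0,0,0.011],0],[[0,0,0.017],0],[[0,0,0.023],0],[[0,0,0.03],0]]'; python3 -c "
from h import *
delta(.5445,.1348,.05);cams.read_camera('side')
for l in['plunger','press_mould']: print(l,[(np.round(r['at'],4),r['confidence']) for r in cams.place_of(l,'side')][:3])"
```

```text
time: 40.2
tcp_pos: [0.5438, 0.1337, 0.1047]
eef_rot: [[-0.199, 0.98, -0.001], [0.98, 0.199, -0.001], [-0.001, -0.001, -1.0]]
force: [-0.8, -0.3, -1.9]
grip_width: 0.248
grip_force: 30.0
time: 40.83
tcp_pos: [0.5447, 0.1349, 0.0913]
eef_rot: [[-0.2, 0.98, 0.001], [0.98, 0.2, 0.0], [0.0, 0.001, -1.0]]
force: [0.2, 0.2, -0.4]
grip_width: 0.249
grip_force: 30.0
rows units [-0.0001 -0.0004  0.0826] tcp [0.5447 0.1349 0.0913] tooly yaw deg 11.52
plunger [(array([0.5478, 0.1376, 0.0618]), 0.51)]
press_mould [(array([0.5452, 0.133 , 0.0051]), 0.6), (array([0.5467, 0.1391, 0.0183]), 0.5)]
```

```bash
python3 -m pendant '[[[0,0,0.005],0],[[0,0,0.01],0],[[0,0,0.015],0],[[0,0,0.02],0],[[0,0,0.02],0]]';  python3 -m pendant '[[[0,0,0.004],0],[[0,0,0.008],0],[[0,0,0.012],0],[[0,0,0.016],0],[[0,0,0.016],0]]'
```

```text
time: 41.6
tcp_pos: [0.5442, 0.1347, 0.0809]
eef_rot: [[-0.2, 0.98, -0.001], [0.98, 0.2, -0.0], [-0.0, -0.001, -1.0]]
force: [0.1, -0.8, -1.1]
grip_width: 0.246
grip_force: 30.0
time: 42.22
tcp_pos: [0.5443, 0.1347, 0.073]
eef_rot: [[-0.2, 0.98, -0.0], [0.98, 0.2, -0.0], [0.0, -0.0, -1.0]]
force: [0.4, -0.1, -1.2]
grip_width: 0.249
grip_force: 30.0
```

```bash
python3 -m pendant '[[[0,0,0.004],0],[[0,0,0.008],0],[[0,0,0.012],0],[[0,0,0.016],0],[[0,0,0.018],0]]';  python3 -m pendant '[[[0,0,0.005],0],[[0,0,0.01],0],[[0,0,0.015],0],[[0,0,0.02],0],[[0,0,0.022],0]]'
```

```text
time: 42.85
tcp_pos: [0.5443, 0.1348, 0.064]
eef_rot: [[-0.2, 0.98, -0.0], [0.98, 0.2, -0.0], [0.0, -0.0, -1.0]]
force: [-0.2, -0.0, -2.1]
grip_width: 0.252
grip_force: 30.0
time: 43.48
tcp_pos: [0.5443, 0.1347, 0.053]
eef_rot: [[-0.2, 0.98, -0.0], [0.98, 0.2, -0.0], [0.0, -0.0, -1.0]]
force: [0.0, -0.0, -2.2]
grip_width: 0.25
grip_force: 30.0
```

```bash
python3 -m pendant '[[[0,0,0.002],0],[[0,0,0.004],0],[[0,0,0.006],0],[[0,0,0.007],0],[[0,0,0.007],0]]';  python3 -m pendant '[[[0,0,0],0],[[0,0,0],0],[[0,0,0],0],[[0,0,0],0],[[0,0,0],0]]' 0.6; python3 -m pendant '[[[0,0,-0.03],0],[[0,0,-0.1],0],[[0,0,-0.2],0],[[-0.08,0,-0.24],0],[[-0.14,0,-0.24],0]]'; python3 -m pendant '[[[0,0,0],0],[[0,0,0],0],[[0,0,0],0],[[0,0,0],0],[[0,0,0],0]]'
python3 - <<'E'
from h import *
for c in('wrist','side','top'):
  a=cams.read_camera(c);save(a,'end_'+c+'.png')
  for l in['plunger','press_mould','graphite_block','fluted_mould','insert_small_round','thick_plunger','plain_mould','cork_block']:
    print(c,l,[(np.round(r['at'],4).tolist(),round(r['confidence'],2)) for r in cams.place_of(l,c)][:3],
     [np.round(r['at'],3).tolist() for r in cams.boxes_of(l,c)][:2] if l in('plunger','graphite_block') else '')
E
```

```text
time: 44.1
tcp_pos: [0.5444, 0.1347, 0.0497]
eef_rot: [[-0.2, 0.98, -0.0], [0.98, 0.2, -0.0], [0.0, -0.0, -1.0]]
force: [-0.7, 0.7, -1.0]
grip_width: 0.25
grip_force: 30.0
time: 44.72
tcp_pos: [0.5444, 0.1348, 0.0497]
eef_rot: [[-0.2, 0.98, 0.0], [0.98, 0.2, 0.0], [0.0, 0.0, -1.0]]
force: [0.2, 0.1, -0.7]
grip_width: 0.601
grip_force: 0.0
time: 45.35
tcp_pos: [0.5607, 0.0652, 0.1735]
eef_rot: [[-0.2, 0.98, 0.006], [0.98, 0.2, 0.001], [-0.0, 0.006, -1.0]]
force: [0.3, -0.2, -0.9]
grip_width: 0.603
grip_force: 0.0
time: 45.98
tcp_pos: [0.5583, 0.0667, 0.1695]
eef_rot: [[-0.201, 0.98, -0.0], [0.98, 0.201, 0.0], [0.0, -0.0, -1.0]]
force: [-0.1, 0.0, -0.1]
grip_width: 0.6
grip_force: 0.0
wrist plunger [([0.5451, 0.1346, 0.022], 0.76)] [[0.541, 0.137, 0.093]]
wrist press_mould [([0.5422, 0.1304, 0.022], 0.83)] 
wrist graphite_block [([0.5276, 0.236, 0.028], 0.77)] [[0.532, 0.216, 0.049]]
wrist fluted_mould [] 
wrist insert_small_round [] 
wrist thick_plunger [] 
wrist plain_mould [] 
wrist cork_block [] 
side plunger [([0.5603, -0.3763, 0.0017], 0.68), ([0.5451, 0.1337, 0.0211], 0.44), ([0
[... 475 characters left out ...]
96, -0.3768, 0.001], 0.54)] 
side cork_block [([0.5613, -0.3749, 0.0029], 0.7), ([0.439, -0.1422, 0.0004], 0.5)] 
top plunger [([0.5449, 0.1323, 0.0045], 0.22)] []
top press_mould [([0.5228, 0.2377, 0.0062], 0.75)] 
top graphite_block [([0.5264, 0.2305, 0.0283], 0.55), ([0.5224, 0.238, 0.0085], 0.27)] [[0.52, 0.247, 0.048]]
top fluted_mould [([0.5162, -0.6063, 0.0003], 0.8), ([0.5042, 0.3422, 0.0179], 0.78), ([0.5538, -0.4869, -0.0051], 0.52)] 
top insert_small_round [([0.547, 0.1339, 0.0059], 0.54)] 
top thick_plunger [([0.4298, -0.263, 0.0032], 0.63), ([0.5595, -0.3733, 0.0008], 0.35)] 
top plain_mould [([0.5598, -0.3756, 0.0005], 0.56)] 
top cork_block [([0.4409, -0.1395, -0.0016], 0.48)]
```

```bash
python3 -c "
from workcell import close_job
print(close_job())"
```

```text
the job is handed in; nothing more can be done
None
```

The kit is back in its tray and the job is handed in at about 46 s. The final checks put the fluted mould, graphite block and press mould on the floors of their wells, and the plunger home in the bore. The three look-alikes still stand where they were. I had no pictures left to view, so those checks rest on the camera networks' position estimates.

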